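# Seat the plug, hover the cover

### The arm

A 7-joint arm with a two-finger parallel gripper is mounted at the origin on the work surface. World frame = base frame: x ahead of the robot, y to its left, z up, the work surface at z = 0. Lengths are in m, angles in rad, forces in N, time in s.
With the tool pointing down it reaches from about 0.425 to 0.925 m from the base axis. Payload 6.8 kg.
Tool frame: the origin (TCP) lies at the very end of the fingers, on their centre line; the grasp point (between the pads) lies 19 mm behind it (tcp_to_grasp is the distance from the TCP to the grasp point, in m); z points along the fingers, y is the direction in which the jaws open and shut (so a half turn about z gives the same grasp; the last joint's range is limited). The gripper opens to 85 mm and grips with 20 to 120 N. Pads are 22 mm wide; open, the fingers measure 114 mm over their backs; the gripper's body (76 mm by 85 mm) begins 54 mm behind the grasp point. The pads swing forward as they close: fully open they stand 13 mm farther back than shut.
Start: joints at [1.109, 0.477, 0.022, 1.555, -0.011, 1.109, -0.083], TCP at [0.234, -0.633, 0.202] pointing down, gripper open.
Joint ranges: [-2.96, 2.96], [-0.34, 2.1], [-1.41, 1.46], [0.24, 2.44], [-1.37, 4.51], [0.17, 1.92], [-2.96, 2.96]. Speed limits (rad/s): [2.39, 2.39, 3.14, 3.14, 3.14, 3.14, 3.14].

### API

Orientations are given as a unit quaternion [w, x, y, z].
In Python, from station import * gives the robot as it stands.
- The arm moves only by the tool apply_moves, never from a script. Its argument "increments" is one flat list of numbers, 5 for each row, row after row: the finger opening in mm, from 0 to 85.4, then the shift along the tool's x, y, z in mm, then the turn about the tool's z in degrees. In form: [claw, tx, ty, tz, roll, claw, tx, ty, tz, roll, ...]. A call has 1 to 12 rows; each row shifts and turns the pose as measured when the row begins, along the tool's axes as they then stand; what a row does not reach is not made up. A row lasts 1/8 s, in which the tool goes at most 62.5 mm and 10.7 degrees, less where a joint would pass 70% of its speed; a pose out of reach is approached as far as the arm can. A call with a gripper value outside its range is refused whole. The fingers move at their own pace and stop on an object; "squeeze" is the grip in N (left out, the last holds). Time passes only in rows, so rows that do not move let the fingers close. It gives the time, the measured TCP pose, the force and the opening at its end, in the units of the state.
- get_obs(): the state, without advancing time (a new reading comes with each control period).
- read_camera(name): name is "scene" or "top" or "wrist"; returns (picture, depth): 384x512x3 uint8, blue, green, red; 384x512 float32, m along the optical axis (not along the pixel's ray), 0 where there is no reading.
- get_calibration(name): a dict with "mtx" (3x3 intrinsics, pixels), "camera_from_world" (4x4, takes a point from world to camera coordinates); the wrist camera has in their place "T_tool_cam" (4x4, takes a point from camera to tool coordinates, whose origin is the TCP and whose axes are the flange's). Camera axes: x right, y down, z forward; pixel columns grow to the right and rows downward; lengths in m; the calibration is good to about 2 mm. A picture is of the moment at which its call begins: read the wrist's pose just before it. get_calibration takes no time and is no camera call.
- hand_in(): hands the job in, once; it reports no verdict.
Trained networks look in the newest picture that a camera, given by its name, has taken for a name from the list of things; names that differ only in an ending like _2 or _b are one class to them, and where a whole thing is asked for, a point or a joint stands for the part that bears it (a point fixed in the world has none). Each returns a list of dicts, best first, with "p" (0 to 1); they miss things now and then, are a little off and sometimes report something else, mostly with a low value. They report only what shows in the picture. A call takes as long as a camera call. They do not tell look-alikes from the thing itself.
- outline_of(camera, thing): "pixels" (384x512 bool, what is visible of it) and "extent" ([centre column, centre row, width, height] in pixels, round what is visible of it).
The state is a dict: "t": time; "q": joint angles; "joint_vel": joint speeds; "joint_torque": joint torques, N m; "eef_pos": TCP position; "tool_rot": TCP orientation; "contact_force": force on the tool from outside, world axes, zero at the start; "torque": the same for the moment, N m; "gripper_width": opening from 0.0 (shut) to 1.0 (fully open).
Only numpy, scipy, OpenCV 4.12 (cv2) and the standard library are available. Lean on these libraries where they do the work, as an engineer would, in place of code of your own. Each camera call takes 0.05 s, during which the arm holds its last target.

### The job

Two open drive housings are clamped in nests; first press the white connector plug of the longer one fully home. Then pick up the loose cover and carry it over the cell racks without touching them to that longer housing, round nose over round nose. Finish still holding the cover level, lined up about a centimetre above the housing's rim and touching nothing but your gripper, and do not disturb anything else on the bench.

Things in the scene. Friction and masses are not known exactly. Their poses are not given: they have to be found in the camera images.
- long_unit: The longer unit, fixed to the bench: aluminium nest block 160 x 70 x 18 mm holding an ivory open half housing 140 mm long, 46 mm wide, walls 2.5 mm, rim 50 mm above the bench. Origin: under the block's centre, on the bench; x runs to the half-round nose (square tail at -x), z up; nose within 0.3 rad of world +x. Black side clamps reach 32 mm above the bench.
- housing_mouth (a point): centre of the rim plane of the longer housing, 50 mm above the bench, axes as long_unit
- housing_nose (a point): tip of the half-round nose of the longer housing, at rim height, 70 mm along x from its centre
- housing_tail (a point): middle of the square tail end of the longer housing, at rim height, 70 mm along -x from its centre
- plug (a joint): travel of the white connector plug in the longer housing, m: 0 fully proud, 0.007 fully home; grows as pressed straight down, takes about 5 N (friction, no spring: it stays where it is pushed), hard stop at the end. It starts 5 to 7 mm short of home.
- plug_top (a point): centre of the plug's flat top (22 mm along the housing by 26 mm across), 35 mm from the housing's centre towards the tail. 15 mm above the rim when fully proud, 8 mm above the rim when home.
- short_unit: The shorter unit, not worked on: nest block 120 x 70 x 18 mm, housing 100 mm long, 46 mm wide, otherwise alike; its plug is already home (8 mm above the rim). Origin under the centre, on the bench, x to its nose.
- stand: Grey plastic stand fixed to the bench on which the cover lies: plate 150 x 72 x 8 mm with two cross bars (14 mm wide, 60 mm across, 45 mm either side of the centre along x) whose tops are 18 mm above the bench. Origin under its centre.
- cover: The loose ivory cover, about 80 g, hollow, open below: 140 mm long, 46 mm wide, 32 mm high, walls 2.5 mm, upright sides, square tail at -x (four black slots on top), half-round nose at +x. Origin: centre of its lower rim plane, z up. Lies with that rim 18 mm above the bench, nose within 0.4 rad of world +x; grasp it across its width at mid-length (10 mm free air below the rim).
- cover_nose (a point): tip of the cover's round nose at its lower rim, 70 mm along x from its origin
- cover_tail (a point): middle of the cover's square tail at its lower rim, 70 mm along -x from its origin
- rack_a: fixed black rack of 16 upright cells, 200 mm along x by 50 mm across y, 80 mm high; origin under its centre. Stands between the left and the middle of the three places of work.
- rack_b: a second such rack, 200 x 50 x 80 mm, between the middle and the right place
- screwdriver: bystander: screwdriver lying on the bench, 180 mm long, origin at the underside
- tape: bystander: roll of amber tape, 80 mm across, 20 mm high
- gearmotor: bystander: small gear motor lying down, about 97 x 30 x 25 mm
- bottle: bystander: small white bottle, 44 mm across, 90 mm high, standing
- loose_cell: bystander: one cell standing upright, 21 mm across, 70 mm high
- screw_tray: bystander: black open tray 80 x 110 x 25 mm
Mind the look-alikes: they are no part of the job. Leave any brown or turquoise look-alike of the cover alone.

How it is judged:
By the outcome, as a careful person would: the job done as asked, in the order asked, and still so for the second after the job is handed in, while the arm keeps its last pose, push and grip.
It also fails if it takes over 58 s, if anything falls off the work surface, if the arm or the gripper's body presses on something with over 40 N, if the wrist force passes 120 N, or if a joint passes its speed limit or range.

## Working session

There is one attempt and no reset: what is moved stays moved. The work goes in short steps, Python scripts to look and compute and a tool call to move; the robot and the scene stay as the last step left them, time stands still between calls to the robot, and variables do not carry over. Pictures are saved under pics/ and viewed, and the job is handed in when it is done.

Besides the shell and the picture viewer there is one more tool, called after ">>>" as name(argument=value, ...) on one line, values as JSON. apply_moves: Moves the arm, as the interface text tells. Its arguments: {"type":"object","properties":{"increments":{"type":"array"},"squeeze":{"type":"number"}},"required":["increments"]}

```bash
ls; mkdir -p pics; python3 - <<'E'
from station import *
import cv2,numpy as np
o=get_obs();print(o)
for c in("scene","top"):
    p,d=read_camera(c);cv2.imwrite(f"pics/{c}0.png",p);np.save(f"pics/{c}0.npy",d)
    k=get_calibration(c);print(c,k)
print(get_calibration("wrist"))
E
```

```text
pics
{'t': 0.0, 'q': array([ 1.10888447,  0.47780959,  0.02235856,  1.55648041, -0.01149581,
        1.10930947, -0.08307153]), 'joint_vel': array([ 0.000651  , -0.00013689,  0.00097708,  0.00033082,  0.00084806,
       -0.00164882, -0.00107148]), 'joint_torque': array([ 5.81563181e-04, -5.96450222e+01,  1.60863485e+00, -2.81197232e+01,
        1.25666810e-02,  9.38805286e-03,  1.49435323e-05]), 'eef_pos': array([ 0.23360798, -0.63257571,  0.20050756]), 'tool_rot': array([-9.07989578e-04,  9.84389407e-01,  1.76001745e-01, -2.39992589e-04]), 'contact_force': array([ 0.43208817, -0.57105217,  0.01761487]), 'torque': array([0.02730655, 0.00538151, 0.00056421]), 'gripper_width': 0.9968906250791054}
scene {'mtx': array([[429.99566713,   0.        , 249.27760443],
       [  0.        , 429.99566713, 195.72496905],
       [  0.        ,   0.        ,   1.        ]]), 'camera_from_world': array([[ 5.92380930e-01,  8.05657340e-01, -1.04101045e-03,
        -2.32767819e-01],
       [ 4.93795597e-01, -3.64096681e-01, -7.89683174e-01,
        -2.84196347e-01],
       [-6.36593074e-01,  4.67279207
[... 388 characters left out ...]
    [-0.98381511,  0.02185214, -0.17784911,  0.58239135],
       [ 0.17811992,  0.01112847, -0.98394586,  1.48990716],
       [ 0.        ,  0.        ,  0.        ,  1.        ]])}
{'mtx': array([[268.97453465,   0.        , 252.53304447],
       [  0.        , 268.97453465, 192.12199889],
       [  0.        ,   0.        ,   1.        ]]), 'T_tool_cam': array([[ 5.61007653e-04, -9.52927610e-01, -3.03197386e-01,
         7.78250645e-02],
       [ 9.99999806e-01,  4.52898971e-04,  4.26875744e-04,
         1.69283292e-03],
       [-2.69463899e-04, -3.03197566e-01,  9.52927680e-01,
        -1.71283121e-01],
       [ 0.00000000e+00,  0.00000000e+00,  0.00000000e+00,
         1.00000000e+00]])}
```

View pics/scene0.png

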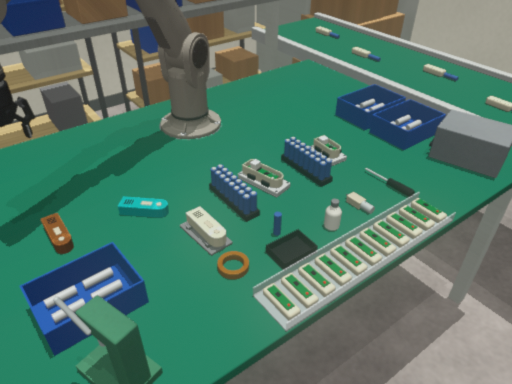

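View pics/top0.png

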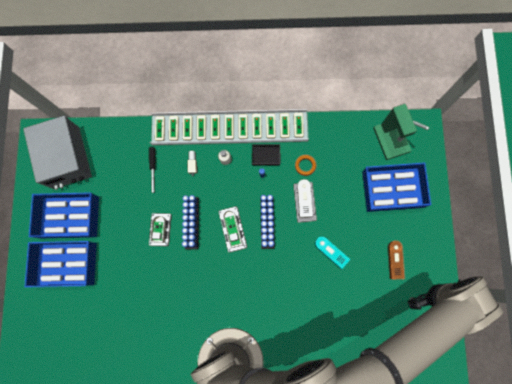

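The top view shows the cover on its grey stand at about (305,199), the middle unit at (232,229), a smaller unit at (160,229), the racks at (267,221) and (190,221), and turquoise and brown look-alikes at (332,252) and (397,260). Next I'll measure them.

```bash
cat > h.py <<'E'
from station import *
import cv2,numpy as np
from scipy.spatial.transform import Rotation as R
def T_cw(name,obs=None):  # world_from_camera
    k=get_calibration(name)
    if name!="wrist": return k["mtx"],np.linalg.inv(k["camera_from_world"])
    q=obs["tool_rot"];T=np.eye(4);T[:3,:3]=R.from_quat([q[1],q[2],q[3],q[0]]).as_matrix();T[:3,3]=obs["eef_pos"]
    return k["mtx"],T@k["T_tool_cam"]
def cloud(K,T,d):
    v,u=np.mgrid[:d.shape[0],:d.shape[1]]
    P=np.stack([(u-K[0,2])/K[0,0]*d,(v-K[1,2])/K[1,1]*d,d],-1)
    return P@T[:3,:3].T+T[:3,3]
def proj(K,T,X):
    C=np.linalg.inv(T);p=np.atleast_2d(X)@C[:3,:3].T+C[:3,3]
    p=p@K.T;return p[:,:2]/p[:,2:]
E
python3 - <<'E'
from h import *
p,d=read_camera("top");K,T=T_cw("top");W=cloud(K,T,d)
for n in("long_unit","short_unit","cover","stand","rack_a","plug","loose_cell","tape","bottle"):
    for r in outline_of("top",n)[:4]:
        m=r["pixels"]&(d>0);q=W[m]
        print(n,round(r["p"],2),np.round(r["extent"]),np.round(np.median(q,0),3) if len(q) else '', np.round(np.percentile(q,[2,98],axis=0),3).tolist() if len(q) else '')
for n,(u0,u1,v0,v1) in dict(cover=(285,325,170,230),long=(212,255,200,255),short=(140,180,205,250)).items():
    cv2.imwrite(f"pics/t_{n}.png",cv2.resize(p[v0:v1,u0:u1],None,fx=8,fy=8,interpolation=cv2.INTER_CUBIC))
a=[cv2.resize(cv2.imread(f"pics/t_{n}.png"),(260,400)) for n in("cover","long","short")]
cv2.imwrite("pics/crops.png",np.hstack(a))
E
```

```text
long_unit 0.58 [233. 228.  21.  47.] [ 0.474 -0.014  0.034] [[0.404, -0.053, 0.013], [0.552, 0.026, 0.068]]
short_unit 0.77 [160. 229.  24.  38.] [0.48  0.259 0.033] [[0.425, 0.229, 0.006], [0.539, 0.297, 0.059]]
short_unit 0.56 [151. 159.   1.  10.] [0.757 0.3   0.024] [[0.721, 0.291, 0.016], [0.795, 0.312, 0.03]]
short_unit 0.39 [304. 202.  10.  39.] [ 0.579 -0.286  0.051] [[0.518, -0.309, 0.032], [0.648, -0.264, 0.058]]
cover 0.85 [303. 201.  14.  37.] [ 0.582 -0.286  0.05 ] [[0.516, -0.31, 0.01], [0.65, -0.264, 0.058]]
cover 0.77 [332. 252.  31.  33.] [ 0.381 -0.38   0.033] [[0.33, -0.438, 0.001], [0.434, -0.325, 0.04]]
cover 0.63 [395. 262.  11.  38.] [ 0.351 -0.612  0.032] [[0.285, -0.637, 0.009], [0.413, -0.593, 0.04]]
stand 0.65 [305. 203.  18.  38.] [ 0.56  -0.284  0.009] [[0.502, -0.328, 0.0], [0.648, -0.251, 0.02]]
rack_a 0.78 [267. 222.  16.  53.] [ 0.495 -0.144  0.076] [[0.405, -0.167, 0.016], [0.591, -0.119, 0.086]]
rack_a 0.57 [188. 221.  17.  54.] [0.504 0.135 0.07 ] [[0.411, 0.119, 0.004], [0.594, 0.166, 0.086]]
plug 0.61 [234. 236.   8.   6.] [ 0.444 -0.02   0.066] [[0.434, -0.031, 0.06], [0.452, -0.009, 0.073]]
loose_cell 0.58 [262. 171.   7.   4.] [ 0.682 -0.126  0.068] [[0.678, -0.137, 0.035], [0.694, -0.119, 0.079]]
loose_cell 0.35 [268. 156.  31.  26.] [ 0.768 -0.149  0.005] [[0.725, -0.197, -0.003], [0.805, -0.095, 0.029]]
tape 0.58 [304. 165.  20.  17.] [ 0.72  -0.295  0.02 ] [[0.683, -0.334, 0.005], [0.757, -0.258, 0.026]]
bottle 0.46 [224. 157.  11.  16.] [0.746 0.012 0.06 ] [[0.733, -0.005, 0.0], [0.781, 0.037, 0.095]]
```

View pics/crops.png

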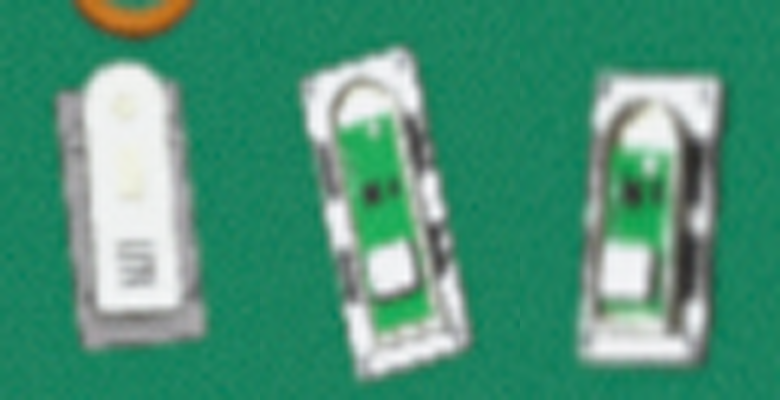

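The cover is the ivory part at (303,201), top 50 mm high and lying on the grey stand. The one at (332,252) is turquoise and the one at (395,262) is brown, so I leave both. The long unit is the middle one at (233,228): its block is about 160 mm long, against about 120 mm for the one at (160,229). The crop confirms both choices. I'll go above the cover for a wrist view.

>>> apply_moves(increments=[85,44,-20,-2,0,85,44,-20,-2,0,85,44,-20,-2,0,85,44,-20,-2,0,85,44,-20,-2,0,85,44,-20,-2,0,85,44,-20,-2,0,85,44,-20,-2,0,85,44,-20,-2,0,85,44,-20,-2,0])

```text
t: 1.85
eef_pos: [0.5849, -0.2895, 0.2223]
tool_rot: [0.002, 0.985, 0.17, -0.0]
contact_force: [0.3, -0.4, 0.6]
gripper_width: 0.997
```

```bash
cat >> h.py <<'E'
def shot(tag):
    o=get_obs();p,d=read_camera("wrist");cv2.imwrite(f"pics/w_{tag}.png",p)
    np.savez(f"pics/w_{tag}.npz",p=p,d=d,pos=o["eef_pos"],rot=o["tool_rot"])
    q=o["tool_rot"];m=R.from_quat([q[1],q[2],q[3],q[0]]).as_matrix()
    print(round(o["t"],2),"pos",np.round(o["eef_pos"],4),"yaw",np.round(np.arctan2(m[1,0],m[0,0]),4),"z",np.round(m[:,2],3),"F",np.round(o["contact_force"],1),o["gripper_width"])
    return o,p,d
E
python3 - <<'E'
from h import *
o,p,d=shot("c1")
E
```

```text
1.85 pos [ 0.5849 -0.2895  0.2223] yaw 0.3426 z [ 0.    -0.005 -1.   ] F [ 0.3 -0.4  0.6] 0.9965202979557631
```

View pics/w_c1.png

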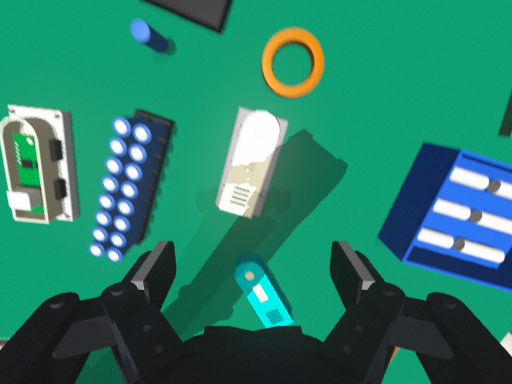

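The wrist view shows the cover's nose at about (263,120) and its slotted tail at (238,200), plus rack A and part of the long unit at the left. I'll fit its pose from depth.

```bash
cat >> h.py <<'E'
def fit(W,d,mask,zlo,zhi,name,nosefix=True):
    m=mask&(d>0)&(W[...,2]>zlo)&(W[...,2]<zhi)
    m=cv2.morphologyEx(m.astype(np.uint8),cv2.MORPH_OPEN,np.ones((3,3)))>0
    P=W[m];xy=P[:,:2].astype(np.float32)
    (c,s,a)=cv2.minAreaRect(xy*1000)
    b=cv2.boxPoints((c,s,a));e=b[1]-b[0];f=b[2]-b[1]
    L=e if np.linalg.norm(e)>np.linalg.norm(f) else f
    if L[0]<0:L=-L
    print(name,"n",len(P),"zmed",np.round(np.median(P[:,2]),4),"rect c",np.round(c,1),"size",np.round(s,1),"yaw",np.round(np.arctan2(L[1],L[0]),3))
    return m,P
def load(tag):
    z=np.load(f"pics/w_{tag}.npz");o=dict(eef_pos=z["pos"],tool_rot=z["rot"]);K,T=T_cw("wrist",o)
    return z["p"],z["d"],K,T,cloud(K,T,z["d"])
E
python3 - <<'E'
from h import *
p,d,K,T,W=load("c1")
near=(np.abs(W[...,0]-.583)<.11)&(np.abs(W[...,1]+.287)<.07)
m,P=fit(W,d,near,.043,.06,"cover top")
print(np.histogram(W[near&(d>0)][:,2],bins=np.arange(-.01,.07,.004)))
fit(W,d,near,.004,.013,"stand")
for r in outline_of("wrist","cover"):
    print(r["p"],r["extent"]);mm=r["pixels"]
    if r["extent"][1]<230: fit(W,d,mm,.0,.06,"outl")
E
```

```text
cover top n 3537 zmed 0.0491 rect c [ 586.6 -288.4] size [140.   45.9] yaw 0.034
(array([   0,  742, 7925,  189, 1159,   14,  154,  208,    2,    2,    2,
          2,    1,    0, 3128,  420,    0,    0,    0]), array([-0.01 , -0.006, -0.002,  0.002,  0.006,  0.01 ,  0.014,  0.018,
        0.022,  0.026,  0.03 ,  0.034,  0.038,  0.042,  0.046,  0.05 ,
        0.054,  0.058,  0.062,  0.066]))
stand n 1303 zmed 0.007 rect c [ 578.9 -291.4] size [149.4  71.9] yaw 0.073
0.79 [263.1, 289.2, 56.4, 78.4]
0.62 [393.6, 354.8, 9.6, 17.6]
0.57 [248.2, 163.6, 59.1, 105.1]
outl n 3503 zmed 0.0491 rect c [ 584.2 -290.9] size [142.7  52.4] yaw 0.026
```

>>> apply_moves(increments=[0,-5,-48,0,0,0,-5,-48,0,0,0,-5,-48,0,0,0,-5,-48,0,0,0,-5,-48,0,0,0,-5,-48,0,0,0,0,0,0,5,0,0,0,0,0], squeeze=40)

```text
t: 2.95
eef_pos: [0.4571, -0.0173, 0.2217]
tool_rot: [0.002, 0.991, 0.132, 0.003]
contact_force: [-0.5, 0.1, 0.3]
gripper_width: -0.002
```

```bash
python3 - <<'E'
from h import *
o,p,d=shot("l1")
K,T=T_cw("wrist",o);W=cloud(K,T,d)
near=(np.abs(W[...,0]-.475)<.11)&(np.abs(W[...,1]+.013)<.07)
print(np.histogram(W[near&(d>0)][:,2],bins=np.arange(-.01,.09,.004)))
fit(W,d,near,.012,.024,"block")
fit(W,d,near,.044,.054,"rim")
fit(W,d,near,.057,.075,"plug")
for r in outline_of("wrist","plug"):
    print(r["p"],r["extent"]);fit(W,d,r["pixels"],.0,.08,"outl")
E
```

```text
2.95 pos [ 0.4571 -0.0173  0.2217] yaw 0.2646 z [ 0.007 -0.003 -1.   ] F [-0.5  0.1  0.3] -0.0017890750433054356
(array([   0,  814, 7908,    1,    0,    4, 1388,  772,   76,  115,  482,
       1644,  232,  109,  525,   74,   16,   16,  341,    0,    0,    0,
          0,    0]), array([-0.01 , -0.006, -0.002,  0.002,  0.006,  0.01 ,  0.014,  0.018,
        0.022,  0.026,  0.03 ,  0.034,  0.038,  0.042,  0.046,  0.05 ,
        0.054,  0.058,  0.062,  0.066,  0.07 ,  0.074,  0.078,  0.082,
        0.086]))
block n 1802 zmed 0.0173 rect c [479.3 -13.2] size [160.2  69.9] yaw 0.238
rim n 177 zmed 0.0484 rect c [479.  -12.8] size [139.9  46. ] yaw 0.234
plug n 357 zmed 0.0638 rect c [445.5 -20.9] size [21.9 25.7] yaw -1.339
0.71 [254.1, 179.1, 21.5, 21.7]
outl n 427 zmed 0.0635 rect c [441.  -22.9] size [32.3 26.7] yaw 0.257
0.31 [251.6, 144.5, 50.1, 119.6]
outl n 5761 zmed 0.0346 rect c [480.  -12.9] size [160.6  69.6] yaw 0.238
```

View pics/w_l1.png

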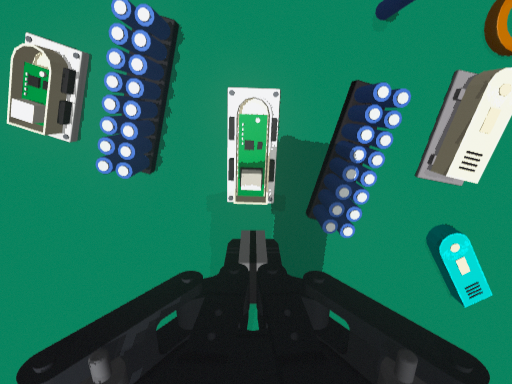

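>>> apply_moves(increments=[0,-12.6,0.4,0,1.5,0,0,0,40,0,0,0,0,40,0,0,0,0,40,0,0,0,0,20,0,0,0,0,0,0])

```text
t: 3.8
eef_pos: [0.4441, -0.0271, 0.0785]
tool_rot: [0.002, 0.993, 0.114, 0.003]
contact_force: [-0.5, -0.7, 0.9]
gripper_width: -0.001
```

```bash
python3 - <<'E'
from h import *
o,p,d=shot("l2")
K,T=T_cw("wrist",o);W=cloud(K,T,d)
near=(np.abs(W[...,0]-.475)<.11)&(np.abs(W[...,1]+.013)<.07)
fit(W,d,near,.012,.024,"block")
fit(W,d,near,.044,.054,"rim")
near=(np.abs(W[...,0]-.445)<.03)&(np.abs(W[...,1]+.02)<.03)
m,P=fit(W,d,near,.056,.07,"plug")
print(P.min(0),P.max(0))
E
```

```text
3.8 pos [ 0.4441 -0.0271  0.0785] yaw 0.2286 z [ 0.007 -0.004 -1.   ] F [-0.5 -0.7  0.9] -0.0008946433624058897
block n 4186 zmed 0.0174 rect c [479.7 -12.6] size [158.8  70.1] yaw 0.233
rim n 1731 zmed 0.0488 rect c [479.1 -12.7] size [139.9  46.3] yaw 0.235
plug n 1034 zmed 0.0636 rect c [446.  -20.4] size [21.8 25.7] yaw -1.345
[ 0.4327836  -0.03538462  0.05602097] [ 0.45893174 -0.00594656  0.06567112]
```

View pics/w_l2.png

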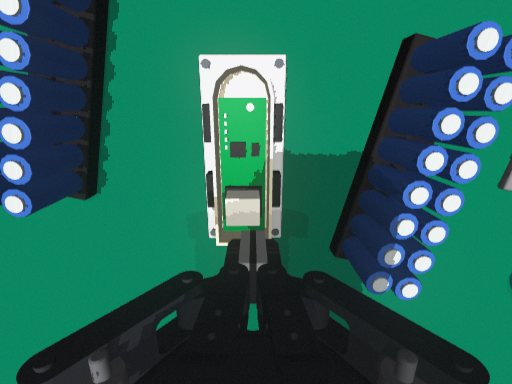

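Two wrist views agree: the unit is at (479,-12.7) mm with yaw 0.235, and the plug is at (445.7,-20.6) with its top at about 64 mm. I'll correct the sideways drift, then press in small steps.

>>> apply_moves(increments=[0,2.8,-5.9,0,-0.3,0,0,0,5,0,0,0,0,4,0,0,0,0,2,0])

```text
t: 4.35
eef_pos: [0.4486, -0.0206, 0.0705]
tool_rot: [0.003, 0.993, 0.116, 0.007]
contact_force: [0.3, 0.3, 0.2]
gripper_width: 0.002
```

```bash
python3 -c "
from h import *
o=get_obs();print(o['eef_pos'],o['contact_force'])"
```

```text
[ 0.44859879 -0.0205807   0.07053355] [0.29796551 0.2748186  0.2325387 ]
```

>>> apply_moves(increments=[0,-2.5,0,2,0,0,0,0,3,0,0,0,0,2,0,0,0,0,2,0])

```text
t: 4.85
eef_pos: [0.446, -0.0214, 0.0609]
tool_rot: [0.003, 0.993, 0.116, 0.007]
contact_force: [0.4, -0.6, 0.5]
gripper_width: 0.004
```

>>> apply_moves(increments=[0,0,0,2,0,0,0,0,2,0])

```text
t: 5.1
eef_pos: [0.4461, -0.0214, 0.0566]
tool_rot: [0.003, 0.993, 0.116, 0.007]
contact_force: [-0.3, -0.7, 0.5]
gripper_width: 0.0
```

>>> apply_moves(increments=[0,0,0,2,0])

```text
t: 5.22
eef_pos: [0.4462, -0.0214, 0.0544]
tool_rot: [0.003, 0.993, 0.116, 0.007]
contact_force: [0.7, -0.5, 0.2]
gripper_width: -0.002
```

No contact force yet, which I didn't expect, so I'll look.

```bash
python3 - <<'E'
from h import *
o,p,d=shot("l3")
cv2.imwrite("pics/w_l3c.png",cv2.resize(p[100:330,150:360],None,fx=2.6,fy=2.6))
K,T=T_cw("wrist",o);W=cloud(K,T,d)
print(W[::6,253][15:50].round(3).tolist())
p,d=read_camera("scene");K,T=T_cw("scene")
u,v=proj(K,T,[.446,-.021,.06])[0].astype(int);print(u,v)
cv2.imwrite("pics/s3.png",cv2.resize(p[v-50:v+40,u-60:u+60],None,fx=6,fy=6,interpolation=cv2.INTER_CUBIC))
E
```

```text
5.22 pos [ 0.4462 -0.0214  0.0544] yaw 0.2331 z [ 0.014 -0.004 -1.   ] F [ 0.7 -0.5  0.2] -0.0024183414965597088
[[0.534, -0.003, 0.019], [0.53, -0.004, 0.02], [0.526, -0.005, 0.035], [0.522, -0.006, 0.036], [0.518, -0.007, 0.037], [0.514, -0.007, 0.035], [0.51, -0.008, 0.036], [0.506, -0.009, 0.036], [0.502, -0.01, 0.036], [0.498, -0.011, 0.035], [0.494, -0.012, 0.035], [0.49, -0.013, 0.037], [0.486, -0.014, 0.035], [0.482, -0.015, 0.036], [0.477, -0.016, 0.035], [0.473, -0.017, 0.035], [0.468, -0.018, 0.035], [0.464, -0.019, 0.036], [0.459, -0.021, 0.036], [0.457, -0.021, 0.041], [0.457, -0.021, 0.055], [0.456, -0.021, 0.063], [0.452, -0.022, 0.063], [0.448, -0.023, 0.062], [0.457, -0.02, 0.093], [0.457, -0.02, 0.099], [0.457, -0.02, 0.106], [0.456, -0.02, 0.111], [0.457, -0.02, 0.117], [0.456, -0.021, 0.12], [0.453, -0.021, 0.121], [0.45, -0.022, 0.12], [0.447, -0.023, 0.121], [0.444, -0.023, 0.121], [0.441, -0.024, 0.121]]
253 162
```

View pics/w_l3c.png

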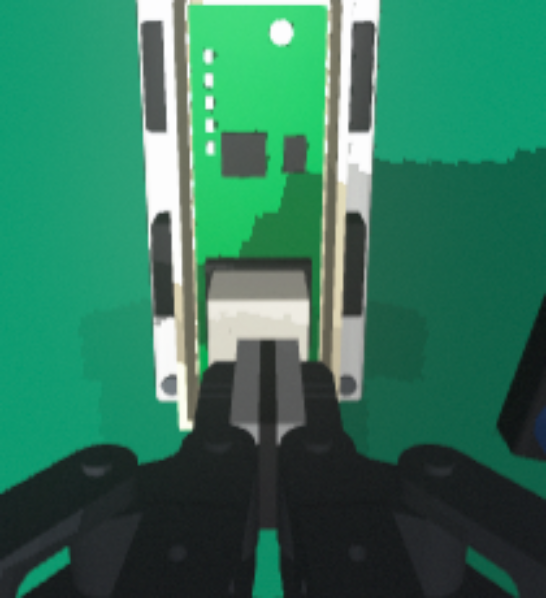

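View pics/s3.png

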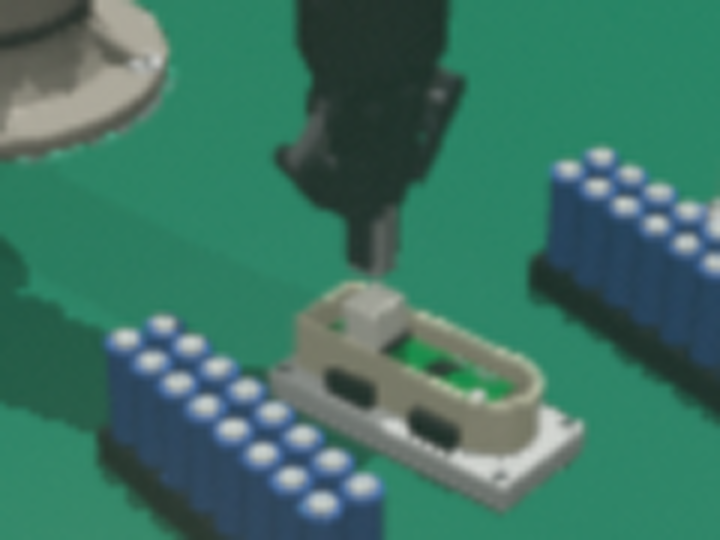

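```bash
python3 - <<'E'
from h import *
p,d,K,T,W=load("l3")
for r in range(222,250,2): print(r,W[r,246:262:5].round(3).tolist())
o=get_obs()
print(proj(K,T,o['eef_pos']), )
p,d=read_camera("scene");K,T=T_cw("scene");W=cloud(K,T,d)
print(proj(K,T,o['eef_pos']))
for r in range(136,170,2): print(r,W[r,250:260:4].round(3).tolist())
E
```

```text
222 [[0.451, -0.017, 0.064], [0.452, -0.021, 0.063], [0.452, -0.024, 0.063], [0.454, -0.027, 0.065]]
224 [[0.45, -0.018, 0.064], [0.451, -0.021, 0.064], [0.451, -0.024, 0.063], [0.452, -0.027, 0.064]]
226 [[0.449, -0.018, 0.064], [0.449, -0.021, 0.063], [0.45, -0.025, 0.063], [0.45, -0.028, 0.063]]
228 [[0.448, -0.018, 0.065], [0.448, -0.022, 0.063], [0.448, -0.025, 0.063], [0.449, -0.028, 0.064]]
230 [[0.445, -0.019, 0.063], [0.447, -0.022, 0.065], [0.447, -0.025, 0.064], [0.448, -0.028, 0.064]]
232 [[0.456, -0.017, 0.089], [0.457, -0.02, 0.089], [0.458, -0.022, 0.09], [0.458, -0.025, 0.09]]
234 [[0.456, -0.017, 0.091], [0.456, -0.02, 0.091], [0.457, -0.022, 0.091], [0.458, -0.025, 0.092]]
236 [[0.456, -0.017, 0.095], [0.457, -0.019, 0.094], [0.457, -0.022, 0.094], [0.458, -0.025, 0.094]]
238 [[0.456, -0.017, 0.096], [0.457, -0.019, 0.097], [0.457, -0.022, 0.096], [0.458, -0.025, 0.096]]
240 [[0.457, -0.017, 0.1], [0.457, -0.019, 0.099], [0.458, -0.022, 0.1], [0.458, -0.024, 0.1]]
242 [[0.457, -0.017, 0.102], [0.457, -0.02, 0.101], [0.457, -0.022, 0.101], [0.458, -0.025, 0.101]]
244
[... 942 characters left out ...]
59, -0.015, 0.112]]
152 [[0.311, 0.063, 0.001], [0.456, -0.028, 0.107], [0.458, -0.014, 0.103]]
154 [[0.32, 0.056, -0.0], [0.453, -0.026, 0.098], [0.46, -0.016, 0.098]]
156 [[0.329, 0.05, -0.002], [0.457, -0.029, 0.094], [0.456, -0.013, 0.087]]
158 [[0.344, 0.039, 0.002], [0.349, 0.053, -0.001], [0.357, 0.064, -0.001]]
160 [[0.415, -0.013, 0.051], [0.437, -0.014, 0.063], [0.443, -0.003, 0.062]]
162 [[0.439, -0.031, 0.063], [0.447, -0.021, 0.063], [0.457, -0.013, 0.065]]
164 [[0.437, -0.03, 0.054], [0.457, -0.028, 0.064], [0.455, -0.011, 0.057]]
166 [[0.441, -0.032, 0.05], [0.456, -0.028, 0.057], [1.351, -0.704, 0.81]]
168 [[0.446, -0.036, 0.046], [0.455, -0.027, 0.048], [0.453, -0.01, 0.04]]
```

Both cameras put the actual fingertips at z≈0.087 while the reported TCP is 0.054, so the real finger ends sit about 33 mm above the nominal TCP. I'll go by what the cameras and the force show: keep descending slowly and watch for contact, expected at TCP z≈0.030.

>>> apply_moves(increments=[0,0,0,5,0,0,0,0,5,0,0,0,0,4,0,0,0,0,0,0])

```text
t: 5.88
eef_pos: [0.4463, -0.0215, 0.0394]
tool_rot: [0.003, 0.993, 0.116, 0.007]
contact_force: [-0.6, -0.0, 0.4]
gripper_width: 0.002
```

```bash
python3 - <<'E'
from h import *
o,p,d=shot("l4");K,T=T_cw("wrist",o);W=cloud(K,T,d)
for r in range(222,250,3): print(r,W[r,246:262:5].round(3).tolist())
p,d=read_camera("scene");K,T=T_cw("scene");W=cloud(K,T,d)
for r in range(148,170,2): print(r,W[r,250:260:4].round(3).tolist())
u,v=253,162
cv2.imwrite("pics/s4.png",cv2.resize(p[v-50:v+40,u-60:u+60],None,fx=6,fy=6,interpolation=cv2.INTER_CUBIC))
E
```

```text
5.88 pos [ 0.4463 -0.0215  0.0394] yaw 0.233 z [ 0.014 -0.004 -1.   ] F [-0.6 -0.   0.4] 0.0015566867607732108
222 [[0.456, -0.017, 0.06], [0.457, -0.02, 0.06], [0.457, -0.023, 0.059], [0.458, -0.026, 0.06]]
225 [[0.455, -0.017, 0.063], [0.456, -0.02, 0.063], [0.457, -0.023, 0.063], [0.458, -0.026, 0.063]]
228 [[0.454, -0.017, 0.064], [0.454, -0.02, 0.063], [0.456, -0.023, 0.065], [0.456, -0.026, 0.064]]
231 [[0.457, -0.017, 0.074], [0.457, -0.02, 0.073], [0.458, -0.022, 0.073], [0.458, -0.025, 0.074]]
234 [[0.456, -0.017, 0.077], [0.457, -0.019, 0.077], [0.458, -0.022, 0.077], [0.458, -0.025, 0.076]]
237 [[0.457, -0.017, 0.081], [0.457, -0.019, 0.081], [0.457, -0.022, 0.08], [0.458, -0.025, 0.08]]
240 [[0.456, -0.017, 0.084], [0.457, -0.019, 0.084], [0.457, -0.022, 0.084], [0.458, -0.025, 0.084]]
243 [[0.456, -0.017, 0.087], [0.456, -0.02, 0.086], [0.457, -0.022, 0.087], [0.458, -0.025, 0.086]]
246 [[0.456, -0.017, 0.09], [0.456, -0.02, 0.09], [0.457, -0.022, 0.09], [0.458, -0.025, 0.09]]
249 [[0.456, -0.017, 0.093], [0.457, -0.019, 0.094], [0.457, -0.022, 0.093], [0.457, -0.024, 0.092]]
148 [[0.467, -0.052, 0.136], [0.456, -0.028, 0.122], [0.457, -0.014, 0.118]]
150 [[0.466, -0.051, 0.128], [0.457, -0.029, 0.115], [0.45, -0.008, 0.104]]
152 [[0.462, -0.048, 0.118], [0.453, -0.026, 0.106], [0.46, -0.016, 0.106]]
154 [[0.325, 0.053, 0.003], [0.46, -0.031, 0.104], [0.457, -0.014, 0.096]]
156 [[0.33, 0.049, -0.001], [0.457, -0.029, 0.094], [0.455, -0.012, 0.086]]
158 [[0.342, 0.041, 0.0], [0.455, -0.027, 0.085], [0.456, -0.012, 0.08]]
160 [[0.413, -0.012, 0.049], [0.458, -0.03, 0.08], [0.453, -0.01, 0.07]]
162 [[0.438, -0.031, 0.063], [0.449, -0.022, 0.065], [0.454, -0.011, 0.063]]
164 [[0.439, -0.031, 0.056], [0.454, -0.026, 0.062], [0.454, -0.011, 0.056]]
166 [[0.439, -0.031, 0.048], [0.455, -0.027, 0.055], [0.46, -0.015, 0.053]]
168 [[0.449, -0.039, 0.049], [0.455, -0.027, 0.048], [0.458, -0.014, 0.044]]
```

View pics/s4.png

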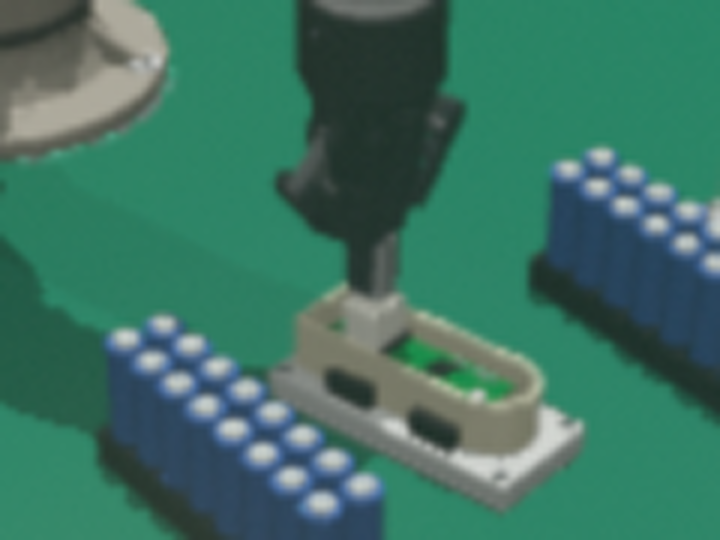

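The tips are now about 8 mm above the plug and centred on it, so the ~33 mm offset is confirmed. I continue down.

>>> apply_moves(increments=[0,0,0,4,0,0,0,0,2,0,0,0,0,1.5,0,0,0,0,1.5,0])

```text
t: 6.48
eef_pos: [0.4469, -0.0215, 0.031]
tool_rot: [0.003, 0.993, 0.116, 0.007]
contact_force: [-1.3, 0.3, 5.7]
gripper_width: -0.003
```

>>> apply_moves(increments=[0,0,0,2,0])

```text
t: 6.6
eef_pos: [0.4469, -0.0215, 0.0292]
tool_rot: [0.003, 0.993, 0.116, 0.007]
contact_force: [-1.7, -0.6, 5.2]
gripper_width: -0.004
```

>>> apply_moves(increments=[0,0,0,2,0])

```text
t: 6.72
eef_pos: [0.447, -0.0215, 0.028]
tool_rot: [0.003, 0.993, 0.116, 0.007]
contact_force: [-9.0, 0.4, 34.8]
gripper_width: 0.0
```

>>> apply_moves(increments=[0,0,0,2,0])

```text
t: 6.85
eef_pos: [0.4472, -0.0216, 0.0279]
tool_rot: [0.004, 0.993, 0.116, 0.007]
contact_force: [-13.2, -0.1, 47.6]
gripper_width: 0.004
```

Contact came at about 5.5 N, then a hard stop at 35–48 N. I'll back off and check.

>>> apply_moves(increments=[0,0,0,-10,0,0,0,0,-30,0,0,0,0,-40,0,0,0,0,-40,0,0,0,0,-20,0,85,0,0,0,0])

```text
t: 7.6
eef_pos: [0.445, -0.0206, 0.1725]
tool_rot: [0.004, 0.993, 0.116, 0.008]
contact_force: [-0.9, 0.4, 0.7]
gripper_width: 0.198
```

```bash
python3 - <<'E'
from h import *
o,p,d=shot("l5");K,T=T_cw("wrist",o);W=cloud(K,T,d)
near=(np.abs(W[...,0]-.475)<.11)&(np.abs(W[...,1]+.013)<.07)
fit(W,d,near,.012,.024,"block")
fit(W,d,near,.044,.053,"rim")
near=(np.abs(W[...,0]-.445)<.012)&(np.abs(W[...,1]+.0205)<.012)
m,P=fit(W,d,near,.053,.07,"plug")
cv2.imwrite("pics/l5c.png",p)
E
```

```text
7.6 pos [ 0.445  -0.0206  0.1725] yaw 0.2331 z [ 0.016 -0.006 -1.   ] F [-0.9  0.4  0.7] 0.198156368556463
block n 2292 zmed 0.0173 rect c [479.1 -12.8] size [158.6  70.1] yaw 0.232
rim n 605 zmed 0.0489 rect c [479.1 -12.8] size [139.6  46.1] yaw 0.233
plug n 411 zmed 0.057 rect c [445.4 -20.6] size [21.7 24.3] yaw -1.366
```

View pics/l5c.png

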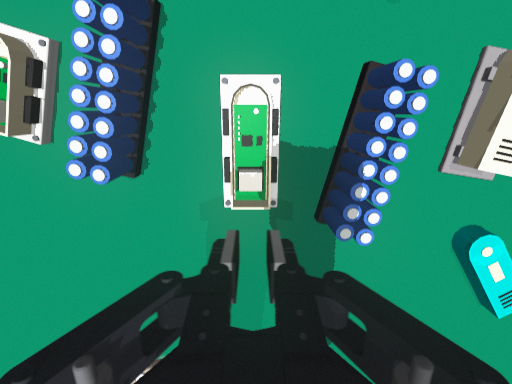

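The plug top is now 8.1 mm above the rim in the same depth frame, so it is home. Next I go over the cover with the gripper open.

>>> apply_moves(increments=[85,12.5,49,0,0,85,12.5,49,0,0,85,12.5,49,0,0,85,12.5,49,0,0,85,12.5,49,0,0,85,12.5,49,0,0,85,0,0,0,6,85,0,0,0,5,85,0,0,0,0])

```text
t: 8.78
eef_pos: [0.5833, -0.2956, 0.1563]
tool_rot: [0.0, 1.0, 0.02, -0.004]
contact_force: [0.1, 0.3, -0.3]
gripper_width: 1.0
```

```bash
python3 - <<'E'
from h import *
o,p,d=shot("c2");K,T=T_cw("wrist",o);W=cloud(K,T,d)
near=(np.abs(W[...,0]-.583)<.11)&(np.abs(W[...,1]+.287)<.07)
m,P=fit(W,d,near,.043,.06,"cover top")
# finger tips in tool frame
k=get_calibration("wrist");C=cloud(K,k["T_tool_cam"],d)
f=(d>0)&(d<.3)&(C[...,2]<.0)
for s in(1,-1):
    q=C[f&(s*C[...,1]>0.02)&(s*C[...,1]<.055)&(C[...,0]>-.03)]
    print(s,len(q),np.round(np.percentile(q,[0,1,50,99,100],axis=0),3).tolist())
E
```

```text
8.78 pos [ 0.5833 -0.2956  0.1563] yaw 0.0403 z [-0.007 -0.001 -1.   ] F [ 0.1  0.3 -0.3] 0.9996670769378518
cover top n 5209 zmed 0.0491 rect c [ 586.6 -288.3] size [139.5  46. ] yaw 0.033
1 7645 [[-0.012, 0.02, -0.128], [-0.009, 0.02, -0.127], [0.013, 0.04, -0.105], [0.02, 0.055, -0.046], [0.022, 0.055, -0.041]]
-1 7759 [[-0.012, -0.055, -0.127], [-0.009, -0.055, -0.125], [0.013, -0.041, -0.096], [0.019, -0.02, -0.046], [0.021, -0.02, -0.041]]
```

View pics/w_c2.png

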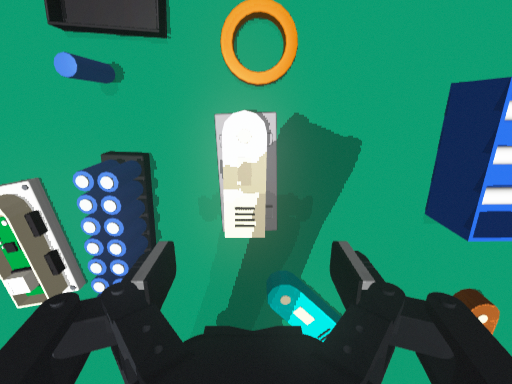

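Second cover fit: (586.6,-288.3) mm, yaw 0.033, top at 49–50 mm, matching the first view. With the offset the tips hang about 46 mm above the TCP when open. I go down partway and re-centre.

>>> apply_moves(increments=[85,3.6,-7.2,0,0.4,85,0,0,35,0,85,0,0,35,0,85,0,0,30,0,85,0,0,0,0])

```text
t: 9.45
eef_pos: [0.5877, -0.283, 0.0535]
tool_rot: [-0.001, 1.0, 0.022, -0.003]
contact_force: [-0.6, 0.6, -0.1]
gripper_width: 0.996
```

```bash
python3 - <<'E'
from h import *
o,p,d=shot("c3");K,T=T_cw("wrist",o);W=cloud(K,T,d)
near=(np.abs(W[...,0]-.583)<.11)&(np.abs(W[...,1]+.287)<.07)
m,P=fit(W,d,near,.043,.06,"cover top")
E
```

```text
9.45 pos [ 0.5877 -0.283   0.0535] yaw 0.0432 z [-0.006  0.001 -1.   ] F [-0.6  0.6 -0.1] 0.9960601129880686
cover top n 11252 zmed 0.049 rect c [ 586.6 -288.2] size [140.7  46.3] yaw 0.033
```

View pics/w_c3.png

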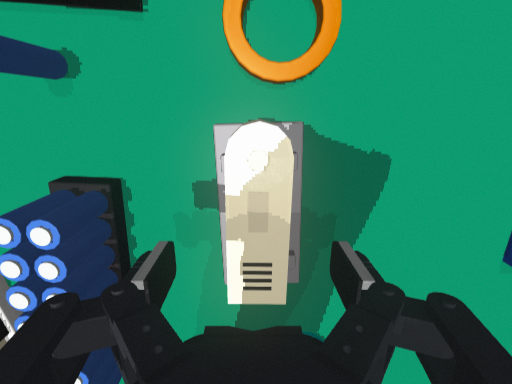

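>>> apply_moves(increments=[85,-1.2,4.5,0,0.5,85,0,0,0,0,85,0,0,20,0,85,0,0,15,0,85,0,0,0,0])

```text
t: 10.12
eef_pos: [0.5906, -0.2891, 0.0219]
tool_rot: [0.001, 1.0, 0.017, 0.001]
contact_force: [-0.8, -0.3, 0.4]
gripper_width: 0.997
```

```bash
python3 - <<'E'
from h import *
o,p,d=shot("c4");K,T=T_cw("wrist",o);W=cloud(K,T,d)
near=(np.abs(W[...,0]-.583)<.11)&(np.abs(W[...,1]+.287)<.07)
m,P=fit(W,d,near,.043,.06,"cover top")
E
```

```text
10.12 pos [ 0.5906 -0.2891  0.0219] yaw 0.0342 z [ 0.003 -0.002 -1.   ] F [-0.8 -0.3  0.4] 0.997372260512645
cover top n 14510 zmed 0.049 rect c [ 591.1 -288.1] size [132.2  46.3] yaw 0.035
```

View pics/w_c4.png

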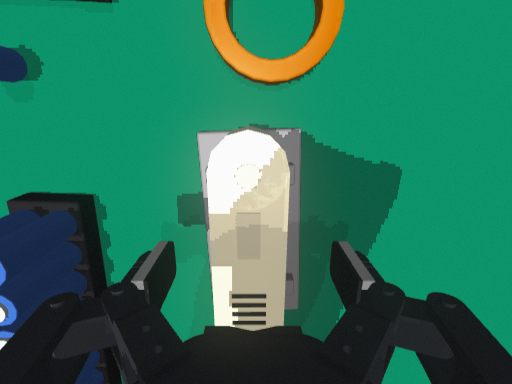

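>>> apply_moves(increments=[85,-3.5,-0.8,0,0,85,0,0,15,0,85,0,0,12,0,85,0,0,6,0,85,0,0,0,0])

```text
t: 10.8
eef_pos: [0.5874, -0.2886, -0.0128]
tool_rot: [0.001, 1.0, 0.017, 0.002]
contact_force: [-0.4, 0.3, 0.3]
gripper_width: 0.993
```

```bash
python3 - <<'E'
from h import *
o,p,d=shot("c5");K,T=T_cw("wrist",o);W=cloud(K,T,d)
near=(np.abs(W[...,0]-.583)<.11)&(np.abs(W[...,1]+.287)<.07)
m,P=fit(W,d,near,.043,.06,"cover top")
p,d=read_camera("scene");K,T=T_cw("scene")
u,v=proj(K,T,[.586,-.288,.05])[0].astype(int)
cv2.imwrite("pics/s5.png",cv2.resize(p[v-60:v+40,u-60:u+60],None,fx=6,fy=6,interpolation=cv2.INTER_CUBIC))
E
```

```text
10.8 pos [ 0.5874 -0.2886 -0.0128] yaw 0.0342 z [ 0.003 -0.002 -1.   ] F [-0.4  0.3  0.3] 0.9934323921497887
cover top n 20856 zmed 0.049 rect c [ 600.8 -285.7] size [95.8 90.4] yaw 0.702
```

View pics/s5.png

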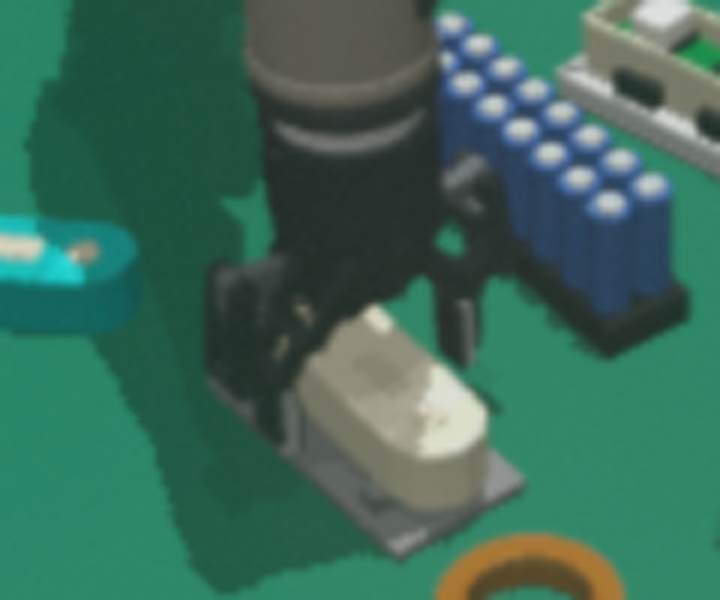

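View pics/w_c5.png

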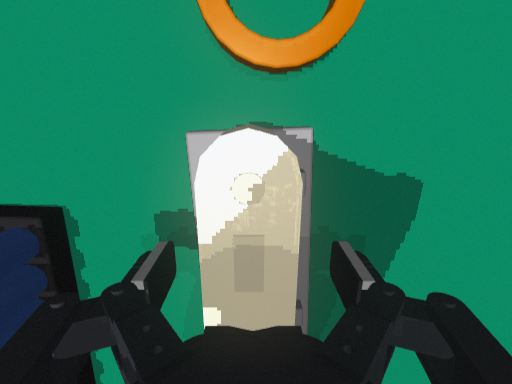

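>>> apply_moves(increments=[85,-0.8,-0.4,4,0,85,0,0,0,0,55,0,0,0,0,50,0,0,0,0,40,0,0,0,0,40,0,0,0,0,40,0,0,0,0,40,0,0,0,0], squeeze=45)

```text
t: 11.9
eef_pos: [0.5881, -0.2889, -0.015]
tool_rot: [0.002, 1.0, 0.017, 0.003]
contact_force: [0.8, 0.2, 1.1]
gripper_width: 0.532
```

```bash
python3 - <<'E'
from h import *
o,p,d=shot("c6")
p,d=read_camera("scene");K,T=T_cw("scene")
u,v=proj(K,T,[.586,-.288,.05])[0].astype(int)
cv2.imwrite("pics/s6.png",cv2.resize(p[v-60:v+40,u-60:u+60],None,fx=6,fy=6,interpolation=cv2.INTER_CUBIC))
E
```

```text
11.9 pos [ 0.5881 -0.2889 -0.015 ] yaw 0.0342 z [ 0.007 -0.004 -1.   ] F [0.8 0.2 1.1] 0.5316965416256233
```

View pics/s6.png

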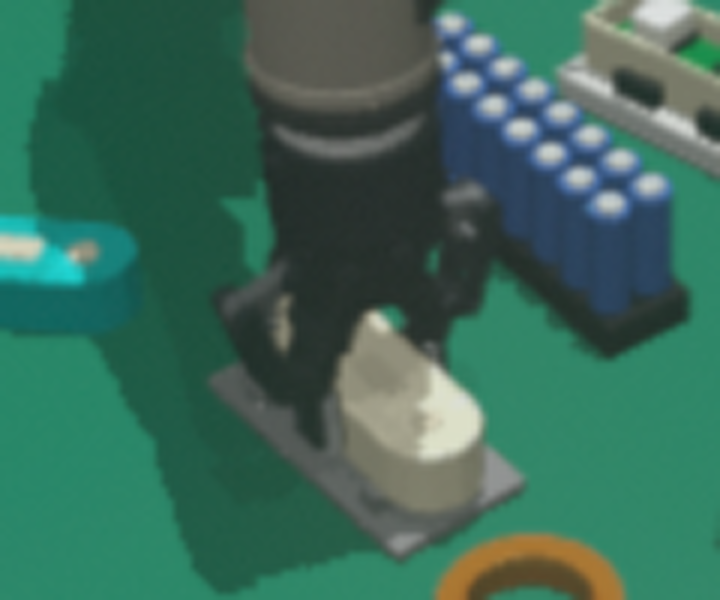

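View pics/w_c6.png

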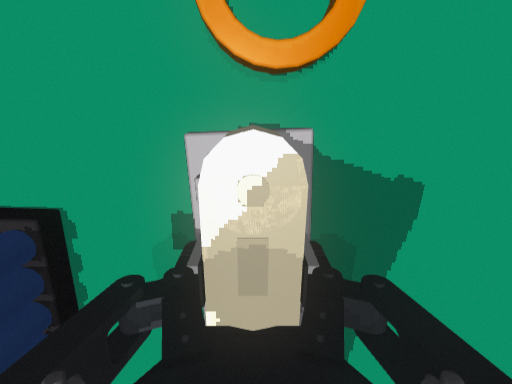

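The grip holds at 45 mm. Lifting straight up, then checking.

>>> apply_moves(increments=[40,0,0,-4,0,40,0,0,-15,0,40,0,0,-25,0,40,0,0,-30,0,40,0,0,-30,0,40,0,0,-30,0,40,0,0,0,0])

```text
t: 12.88
eef_pos: [0.5875, -0.2886, 0.1282]
tool_rot: [0.003, 1.0, 0.017, 0.005]
contact_force: [0.0, 0.9, 0.1]
gripper_width: 0.53
```

```bash
cat >> h.py <<'E'
def coverpose(d,o,K,T):
    W=cloud(K,T,d);k=get_calibration("wrist");C=cloud(K,k["T_tool_cam"],d)
    m=(d>0)&(C[...,2]<-.055)&(C[...,2]>-.075)&(np.abs(C[...,1])<.028)&(C[...,0]>-.06)
    m=cv2.morphologyEx(m.astype(np.uint8),cv2.MORPH_OPEN,np.ones((5,5)))>0
    P=W[m];n=np.linalg.svd(P-P.mean(0),full_matrices=False)[2][2];n*=np.sign(n[2])
    tip=P[np.argmax(C[m][:,0])]
    # sides: per-x extents in tool frame
    Q=C[m];xs=[];mid=[];wid=[]
    for x in np.arange(-.0,.045,.003):
        s=Q[np.abs(Q[:,0]-x)<.0015]
        if len(s)>20: xs.append(x);mid.append((s[:,1].min()+s[:,1].max())/2);wid.append(np.ptp(s[:,1]))
    a=np.polyfit(xs,mid,1)
    print("cover: n",len(P),"toptool z",np.round(np.median(Q[:,2]),4),"normal",np.round(n,3),"nose tip world",np.round(tip,4),"tool x of nose",Q[:,0].max().round(4),"yaw in tool",a[0].round(4),"y at mid",a[1].round(4),"width",np.round(np.median(wid),4))
E
python3 - <<'E'
from h import *
o,p,d=shot("c7");K,T=T_cw("wrist",o);coverpose(d,o,K,T)
p,d=read_camera("scene");cv2.imwrite("pics/s7.png",p[60:320,80:400])
E
```

```text
12.88 pos [ 0.5875 -0.2886  0.1282] yaw 0.034 z [ 0.009 -0.005 -1.   ] F [0.  0.9 0.1] 0.5300496040096634
cover: n 19948 toptool z -0.0639 normal [0.002 0.001 1.   ] nose tip world [ 0.6568 -0.2877  0.1908] tool x of nose 0.0699 yaw in tool 0.0074 y at mid 0.0013 width 0.0461
```

View pics/w_c7.png

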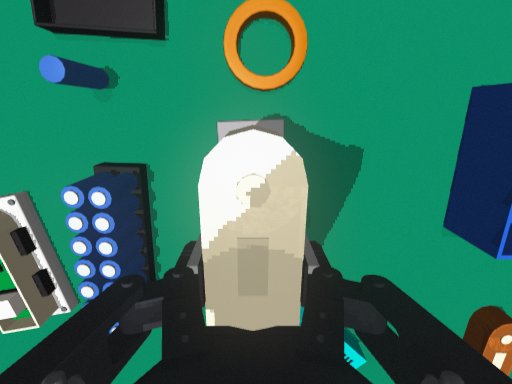

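View pics/s7.png

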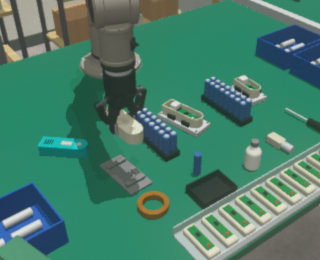

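The cover is lifted and level (normal 0.002, 0.001), and its rim is about 33 mm above the TCP. I carry it over rack A with its rim at ~160 mm, the rack being 80 mm high.

>>> apply_moves(increments=[40,-5,-14,0,0,40,-11,-31,0,0,40,-11,-31,0,0,40,-11,-31,0,0,40,-11,-31,0,0,40,-11,-31,0,0,40,-11,-31,0,0,40,-11,-31,0,0,40,-11,-31,0,0,40,-5,-14,0,0,40,0,0,0,0])

```text
t: 14.35
eef_pos: [0.4594, 0.0023, 0.1135]
tool_rot: [-0.001, 1.0, 0.021, -0.01]
contact_force: [0.6, 0.3, 0.1]
gripper_width: 0.533
```

>>> apply_moves(increments=[40,0,0,0,-4,40,0,0,0,-4,40,0,0,0,-3.5,40,0,0,0,0])

```text
t: 14.85
eef_pos: [0.4602, -0.0028, 0.1125]
tool_rot: [-0.002, 0.993, 0.121, -0.01]
contact_force: [0.3, 0.4, -0.8]
gripper_width: 0.531
```

```bash
python3 - <<'E'
from h import *
o,p,d=shot("h1");K,T=T_cw("wrist",o);coverpose(d,o,K,T)
p,d=read_camera("scene");cv2.imwrite("pics/s8.png",cv2.resize(p[90:240,170:350],None,fx=4,fy=4))
E
```

```text
14.85 pos [ 0.4602 -0.0028  0.1125] yaw 0.2419 z [-0.021  0.    -1.   ] F [ 0.3  0.4 -0.8] 0.5305916667372972
cover: n 19997 toptool z -0.0641 normal [ 0.033 -0.001  0.999] nose tip world [0.5296 0.012  0.1738] tool x of nose 0.0696 yaw in tool 0.016 y at mid 0.0012 width 0.0462
```

View pics/w_h1.png

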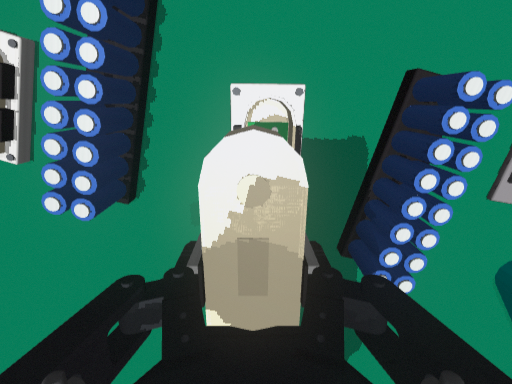

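View pics/s8.png

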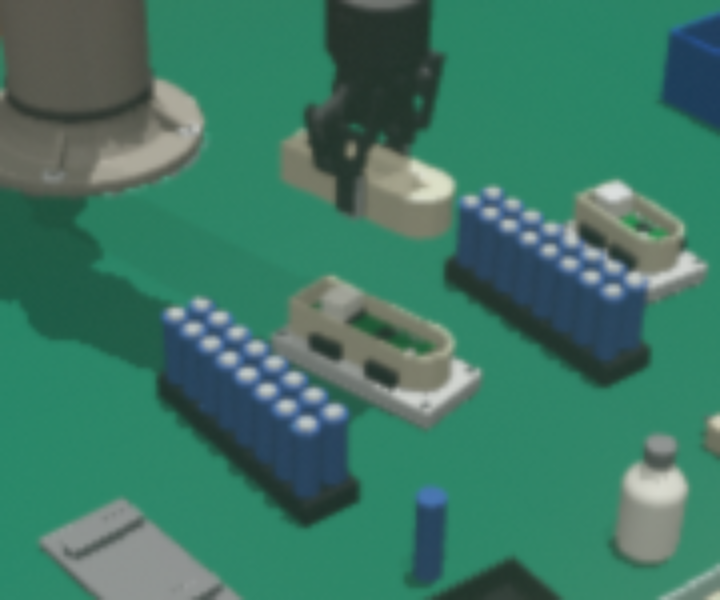

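The cover is now over the housing, but the carry tilted the tool by about 1.2°. I'll calibrate the level measurement against frames where the cover lay flat.

```bash
python3 - <<'E'
from h import *
def pn(P):
    n=np.linalg.svd(P-P.mean(0),full_matrices=False)[2][2];return (n*np.sign(n[2])).round(4)
for t in("c1","c2","c3","c4","c5","c6","c7","h1","l1","l2","l5"):
    p,d,K,T,W=load(t)
    g=(d>0)&(np.abs(W[...,2])<.006)
    s=""
    if t[0]=="c" and t not in("c7",):
        near=(np.abs(W[...,0]-.585)<.05)&(np.abs(W[...,1]+.288)<.018)&(np.abs(W[...,2]-.05)<.008)&(d>0)
        s=pn(W[near])
    print(t,"toolz",T[:3,:3].dot([0,0,1])[:0],"ground n",pn(W[g]),np.median(W[g][:,2]).round(4),"cover",s)
E
```

```text
c1 toolz [] ground n [1.0e-04 1.4e-03 1.0e+00] -0.0009 cover [-1.6e-03  1.0e-04  1.0e+00]
c2 toolz [] ground n [-3.e-04  2.e-04  1.e+00] -0.0009 cover [-2.0e-04  1.2e-03  1.0e+00]
c3 toolz [] ground n [ 3.e-04 -1.e-04  1.e+00] -0.001 cover [-1.e-03 -6.e-04  1.e+00]
c4 toolz [] ground n [ 6.e-04 -1.e-04  1.e+00] -0.001 cover [-4.0e-04  1.2e-03  1.0e+00]
c5 toolz [] ground n [ 1.1e-03 -3.0e-04  1.0e+00] -0.001 cover [-1.5e-03  2.0e-04  1.0e+00]
c6 toolz [] ground n [ 9.e-04 -3.e-04  1.e+00] -0.001 cover [-0.0021  0.0031  1.    ]
c7 toolz [] ground n [-2.e-04 -1.e-04  1.e+00] -0.0009 cover 
h1 toolz [] ground n [-0.e+00  3.e-04  1.e+00] -0.001 cover 
l1 toolz [] ground n [-1.e-04  4.e-04  1.e+00] -0.0009 cover 
l2 toolz [] ground n [-2.e-04  3.e-04  1.e+00] -0.001 cover 
l5 toolz [] ground n [-1.e-04  4.e-04  1.e+00] -0.0009 cover
```

>>> apply_moves(increments=[40,2,1.8,0,0,40,2,1.8,0,0,40,2,1.8,0,0,40,2,1.8,0,0,40,2,1.8,0,0,40,2,1.8,0,0,40,0,0,0,0,40,0,0,0,0])

```text
t: 15.95
eef_pos: [0.4757, -0.0112, 0.1121]
tool_rot: [-0.001, 0.993, 0.119, -0.01]
contact_force: [-0.3, 0.0, -0.7]
gripper_width: 0.531
```

```bash
python3 - <<'E'
from h import *
o,p,d=shot("h2");K,T=T_cw("wrist",o);coverpose(d,o,K,T)
E
```

```text
15.95 pos [ 0.4757 -0.0112  0.1121] yaw 0.2392 z [-0.021  0.    -1.   ] F [-0.3  0.  -0.7] 0.530674647880781
cover: n 19927 toptool z -0.064 normal [ 0.033 -0.002  0.999] nose tip world [0.545  0.0035 0.1724] tool x of nose 0.0695 yaw in tool 0.0114 y at mid 0.0013 width 0.0461
```

Slow moves keep the tilt and fast ones change it (the shoulder sags, with a z drop to match). I'll try short brisk strokes at this safe height to find which ones bring it back.

>>> apply_moves(increments=[40,25,0,0,0,40,0,0,0,0])

```text
t: 16.25
eef_pos: [0.5002, -0.0051, 0.1117]
tool_rot: [-0.001, 0.993, 0.119, -0.01]
contact_force: [-0.6, 0.5, -0.5]
gripper_width: 0.535
```

>>> apply_moves(increments=[40,-25,0,0,0,40,0,0,0,0])

```text
t: 16.5
eef_pos: [0.4743, -0.0113, 0.1118]
tool_rot: [-0.001, 0.993, 0.119, -0.011]
contact_force: [0.7, 0.7, -0.6]
gripper_width: 0.53
```

>>> apply_moves(increments=[40,0,0,-30,0,40,0,0,0,0])

```text
t: 16.75
eef_pos: [0.4752, -0.0112, 0.1424]
tool_rot: [-0.001, 0.993, 0.119, -0.011]
contact_force: [0.9, 0.6, -0.5]
gripper_width: 0.536
```

>>> apply_moves(increments=[40,0,0,30,0,40,0,0,0,0])

```text
t: 17.0
eef_pos: [0.4747, -0.0111, 0.1116]
tool_rot: [-0.001, 0.993, 0.119, -0.011]
contact_force: [-0.0, 1.1, -0.5]
gripper_width: 0.533
```

>>> apply_moves(increments=[40,0,20,0,0,40,0,0,0,0])

```text
t: 17.25
eef_pos: [0.48, -0.0303, 0.1119]
tool_rot: [-0.002, 0.993, 0.12, -0.011]
contact_force: [0.9, -0.4, -0.9]
gripper_width: 0.532
```

>>> apply_moves(increments=[40,0,-20,0,0,40,0,0,0,0])

```text
t: 17.5
eef_pos: [0.4757, -0.0094, 0.1128]
tool_rot: [-0.002, 0.993, 0.12, -0.01]
contact_force: [0.7, -0.5, -0.9]
gripper_width: 0.532
```

```bash
python3 - <<'E'
from h import *
o=get_obs();print(o["eef_pos"],o["tool_rot"],o["q"].round(3),o["joint_vel"].round(4),o["joint_torque"].round(2))
E
```

```text
[ 0.47565007 -0.0094217   0.11284777] [-0.00190319  0.9927365   0.11984202 -0.01041704] [ 0.084  0.29  -0.224  2.077  0.083  0.804 -1.521] [ 0.0172  0.0018  0.0327 -0.014   0.0103  0.0014  0.0065] [ -0.4  -41.81  -1.33 -22.06  -0.09   0.1   -0.2 ]
```

>>> apply_moves(increments=[40,25,0,0,0,40,25,0,0,0,40,25,0,0,0,40,25,0,0,0,40,0,0,0,0])

```text
t: 18.12
eef_pos: [0.5762, 0.0142, 0.1122]
tool_rot: [-0.001, 0.993, 0.12, -0.01]
contact_force: [0.2, 0.1, -0.4]
gripper_width: 0.534
```

>>> apply_moves(increments=[40,-25,0,0,0,40,-25,0,0,0,40,-25,0,0,0,40,-25,0,0,0,40,0,0,0,0])

```text
t: 18.75
eef_pos: [0.4721, -0.0124, 0.114]
tool_rot: [-0.001, 0.993, 0.12, -0.012]
contact_force: [1.3, 0.2, -0.8]
gripper_width: 0.532
```

>>> apply_moves(increments=[40,0,0,-25,0,40,0,0,-25,0,40,0,0,-25,0,40,0,0,0,0])

```text
t: 19.25
eef_pos: [0.4749, -0.0125, 0.1919]
tool_rot: [-0.001, 0.993, 0.119, -0.011]
contact_force: [-0.7, 0.3, -1.1]
gripper_width: 0.531
```

>>> apply_moves(increments=[40,0,0,25,0,40,0,0,25,0,40,0,0,25,0,40,0,0,0,0])

```text
t: 19.75
eef_pos: [0.473, -0.0125, 0.1128]
tool_rot: [-0.001, 0.993, 0.12, -0.011]
contact_force: [-0.0, -0.2, -0.2]
gripper_width: 0.533
```

```bash
python3 - <<'E'
from h import *
o=get_obs();print(o["eef_pos"],o["tool_rot"],o["q"].round(3))
E
```

```text
[ 0.47299177 -0.01254041  0.11282005] [-7.85262176e-04  9.92757748e-01  1.19610509e-01 -1.11697226e-02] [ 0.089  0.287 -0.225  2.082  0.085  0.804 -1.519]
```

>>> apply_moves(increments=[40,0,25,0,0,40,0,25,0,0,40,0,25,0,0,40,0,25,0,0,40,0,0,0,0,40,0,0,0,0])

```text
t: 20.5
eef_pos: [0.5, -0.1111, 0.1152]
tool_rot: [-0.001, 0.993, 0.121, -0.009]
contact_force: [-0.9, 0.0, -0.8]
gripper_width: 0.533
```

>>> apply_moves(increments=[40,0,-25,0,0,40,0,-25,0,0,40,0,-25,0,0,40,0,-25,0,0,40,0,0,0,0,40,0,0,0,0])

```text
t: 21.25
eef_pos: [0.4749, -0.0063, 0.1172]
tool_rot: [-0.001, 0.992, 0.125, -0.009]
contact_force: [0.8, -0.7, 0.6]
gripper_width: 0.535
```

```bash
python3 - <<'E'
from h import *
o=get_obs();print(o["eef_pos"],o["tool_rot"],o["q"].round(3))
E
```

```text
[ 0.47486752 -0.00633564  0.1172376 ] [-0.00132397  0.99217121  0.12458574 -0.0085402 ] [ 0.081  0.28  -0.23   2.078  0.083  0.809 -1.519]
```

Lateral strokes raise it: about +0.005 rad per cycle, with z rising too. I'll repeat a bit brisker.

>>> apply_moves(increments=[40,0,38,0,0,40,0,38,0,0,40,0,38,0,0,40,0,0,0,0,40,0,0,0,0])

```text
t: 21.88
eef_pos: [0.5043, -0.1229, 0.117]
tool_rot: [-0.001, 0.992, 0.123, -0.008]
contact_force: [-0.5, 0.1, -1.6]
gripper_width: 0.534
```

>>> apply_moves(increments=[40,0,-38,0,0,40,0,-38,0,0,40,0,-38,0,0,40,0,0,0,0,40,0,0,0,0])

```text
t: 22.5
eef_pos: [0.4747, -0.0068, 0.1176]
tool_rot: [-0.001, 0.992, 0.125, -0.008]
contact_force: [0.3, -1.2, -0.8]
gripper_width: 0.534
```

```bash
cat >> h.py <<'E'
def st():
    o=get_obs();w,x,y,z=o["tool_rot"];print(round(o["t"],2),o["eef_pos"].round(4),"zx",round(2*(x*z+w*y),4),"zy",round(2*(y*z-w*x),4),"yaw",round(2*np.arctan2(y,x),4))
E
python3 -c "
from h import *
st()"
```

```text
22.5 [ 0.4747 -0.0068  0.1176] zx -0.016 zy -0.0001 yaw 0.2511
```

>>> apply_moves(increments=[40,0,25,0,0,40,0,25,0,0,40,0,25,0,0,40,0,25,0,0,40,0,0,0,0,40,0,-25,0,0,40,0,-25,0,0,40,0,-25,0,0,40,0,-25,0,0,40,0,0,0,0])

```text
t: 23.75
eef_pos: [0.4743, -0.0103, 0.1172]
tool_rot: [-0.001, 0.993, 0.122, -0.008]
contact_force: [-0.0, -1.4, -0.1]
gripper_width: 0.535
```

```bash
python3 -c "
from h import *
st()"
```

```text
23.75 [ 0.4743 -0.0103  0.1172] zx -0.0168 zy -0.0005 yaw 0.2444
```

>>> apply_moves(increments=[40,55,0,0,0,40,55,0,0,0,40,0,0,0,0])

```text
t: 24.12
eef_pos: [0.5828, 0.0141, 0.1146]
tool_rot: [0.0, 0.993, 0.121, -0.009]
contact_force: [-0.2, -1.2, -0.7]
gripper_width: 0.528
```

```bash
python3 -c "
from h import *
st()"
```

```text
24.12 [0.5828 0.0141 0.1146] zx -0.0183 zy -0.0024 yaw 0.2421
```

A pattern shows in the log: long fast lifts are followed by a negative pitch shift, and fast descents by a positive one, while single separated strokes are neutral. So I go up and back in separated strokes, then descend fast.

>>> apply_moves(increments=[40,-26,0,-30,0,40,0,0,0,0,40,-26,0,-30,0,40,0,0,0,0,40,-26,0,-30,0,40,0,0,0,0,40,-26,0,-30,0,40,0,0,0,0])

```text
t: 25.12
eef_pos: [0.4806, -0.0154, 0.2313]
tool_rot: [0.0, 0.993, 0.118, -0.014]
contact_force: [0.6, 0.0, -1.3]
gripper_width: 0.529
```

```bash
python3 -c "
from h import *
st()"
```

```text
25.12 [ 0.4806 -0.0154  0.2313] zx -0.0286 zy -0.004 yaw 0.2369
```

>>> apply_moves(increments=[40,0,0,40,0,40,0,0,40,0,40,0,0,35,0,40,0,0,0,0])

```text
t: 25.62
eef_pos: [0.4783, -0.0149, 0.1077]
tool_rot: [-0.0, 0.993, 0.119, -0.016]
contact_force: [-0.3, -0.4, -0.3]
gripper_width: 0.528
```

>>> apply_moves(increments=[40,1,1,0,0,40,0,0,0,0,40,0,0,0,0])

```text
t: 26.0
eef_pos: [0.4821, -0.0152, 0.1094]
tool_rot: [-0.001, 0.993, 0.119, -0.014]
contact_force: [0.1, 1.5, -0.8]
gripper_width: 0.535
```

```bash
python3 -c "
from h import *
st()"
```

```text
26.0 [ 0.4821 -0.0152  0.1094] zx -0.0285 zy -0.0024 yaw 0.238
```

>>> apply_moves(increments=[40,0,0,-4,0,40,0,0,-8,0,40,0,0,-12,0,40,0,0,-14,0,40,0,0,-14,0,40,0,0,-14,0,40,0,0,-11,0,40,0,0,-8,0,40,0,0,-5,0,40,0,0,-2,0,40,0,0,0,0])

```text
t: 27.38
eef_pos: [0.4858, -0.015, 0.2102]
tool_rot: [-0.0, 0.993, 0.119, -0.012]
contact_force: [0.2, -0.9, -0.7]
gripper_width: 0.531
```

```bash
python3 -c "
from h import *
st()"
```

```text
27.38 [ 0.4858 -0.015   0.2102] zx -0.024 zy -0.0024 yaw 0.2378
```

>>> apply_moves(increments=[40,0,0,35,0,40,0,0,35,0,40,0,0,30,0,40,0,0,0,0])

```text
t: 27.88
eef_pos: [0.4833, -0.0153, 0.1071]
tool_rot: [-0.0, 0.993, 0.119, -0.012]
contact_force: [0.2, 0.4, -0.8]
gripper_width: 0.531
```

```bash
python3 -c "
from h import *
st();read_camera('wrist');st()"
```

```text
27.88 [ 0.4833 -0.0153  0.1071] zx -0.0245 zy -0.0023 yaw 0.2378
27.93 [ 0.4845 -0.0151  0.1084] zx -0.0218 zy -0.0022 yaw 0.2377
```

>>> apply_moves(increments=[40,0,0,0,0,40,0,0,0,0])

```text
t: 28.18
eef_pos: [0.4864, -0.015, 0.1107]
tool_rot: [-0.0, 0.993, 0.119, -0.009]
contact_force: [0.4, -1.1, -1.7]
gripper_width: 0.534
```

```bash
python3 -c "
from h import *
st()"
```

```text
28.18 [ 0.4864 -0.015   0.1107] zx -0.0181 zy -0.002 yaw 0.2376
```

The theory holds: a smooth ascent plus a fast descent recovers about +0.010 rad per cycle. I repeat it.

>>> apply_moves(increments=[40,0,0,-4,0,40,0,0,-9,0,40,0,0,-14,0,40,0,0,-17,0,40,0,0,-17,0,40,0,0,-17,0,40,0,0,-13,0,40,0,0,-9,0,40,0,0,-5,0,40,0,0,-2,0,40,0,0,0,0])

```text
t: 29.55
eef_pos: [0.4895, -0.0146, 0.2284]
tool_rot: [0.0, 0.993, 0.119, -0.006]
contact_force: [0.3, 0.8, -0.4]
gripper_width: 0.531
```

>>> apply_moves(increments=[40,0,0,40,0,40,0,0,40,0,40,0,0,30,0,40,0,0,0,0])

```text
t: 30.05
eef_pos: [0.488, -0.0149, 0.1148]
tool_rot: [0.0, 0.993, 0.119, -0.006]
contact_force: [-1.4, 0.5, -0.7]
gripper_width: 0.53
```

```bash
python3 -c "
from h import *
st();read_camera('wrist');st()"
```

```text
30.05 [ 0.488  -0.0149  0.1148] zx -0.0127 zy -0.0018 yaw 0.2377
30.1 [ 0.4892 -0.0148  0.1161] zx -0.01 zy -0.0017 yaw 0.2376
```

>>> apply_moves(increments=[40,0,0,0,0,40,0,0,0,0])

```text
t: 30.35
eef_pos: [0.491, -0.0146, 0.1184]
tool_rot: [0.0, 0.993, 0.118, -0.003]
contact_force: [0.6, 0.4, -0.5]
gripper_width: 0.533
```

```bash
python3 -c "
from h import *
st()"
```

```text
30.35 [ 0.491  -0.0146  0.1184] zx -0.0062 zy -0.0015 yaw 0.2374
```

>>> apply_moves(increments=[40,-1.5,0,-4,0,40,-1.5,0,-9,0,40,-1.5,0,-14,0,40,-2,0,-15,0,40,-2,0,-15,0,40,-1.5,0,-13,0,40,-1.5,0,-9,0,40,-1,0,-5,0,40,0,0,-2,0,40,0,0,0,0])

```text
t: 31.6
eef_pos: [0.4796, -0.0177, 0.2132]
tool_rot: [0.001, 0.993, 0.118, -0.001]
contact_force: [-0.4, 0.4, -1.2]
gripper_width: 0.532
```

>>> apply_moves(increments=[40,0,0,40,0,40,0,0,40,0,40,0,0,40,0,40,0,0,15,0,40,0,0,0,0])

```text
t: 32.22
eef_pos: [0.4795, -0.0177, 0.0733]
tool_rot: [0.0, 0.993, 0.118, -0.001]
contact_force: [-0.5, -0.3, 0.1]
gripper_width: 0.531
```

```bash
python3 -c "
from h import *
st();read_camera('wrist');st()"
```

```text
32.23 [ 0.4795 -0.0177  0.0733] zx -0.0024 zy -0.0013 yaw 0.2375
32.27 [ 0.4799 -0.0176  0.0739] zx -0.0014 zy -0.0012 yaw 0.2375
```

>>> apply_moves(increments=[40,0,0,0,0,40,0,0,0,0])

```text
t: 32.52
eef_pos: [0.4811, -0.0176, 0.0753]
tool_rot: [0.001, 0.993, 0.118, 0.001]
contact_force: [1.2, 0.2, -1.0]
gripper_width: 0.539
```

```bash
python3 - <<'E'
from h import *
o,p,d=shot("h5");K,T=T_cw("wrist",o);coverpose(d,o,K,T);st()
p,d=read_camera("scene");cv2.imwrite("pics/s9.png",cv2.resize(p[90:240,170:350],None,fx=4,fy=4))
E
```

```text
32.52 pos [ 0.4811 -0.0176  0.0753] yaw 0.2374 z [ 0.001 -0.001 -1.   ] F [ 1.2  0.2 -1. ] 0.5389916239096424
cover: n 19942 toptool z -0.064 normal [0.01 0.   1.  ] nose tip world [ 0.5491 -0.003   0.1377] tool x of nose 0.0696 yaw in tool 0.0103 y at mid 0.0014 width 0.0461
32.58 [ 0.4813 -0.0176  0.0754] zx 0.0016 zy -0.0011 yaw 0.2373
```

View pics/w_h5.png

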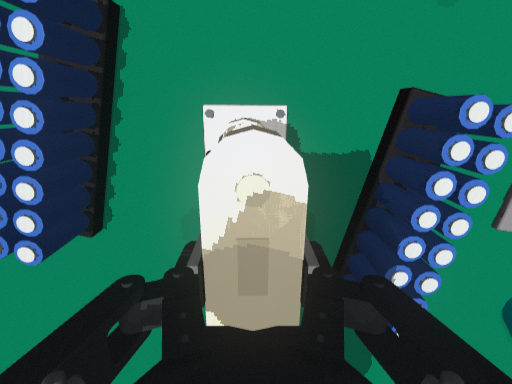

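View pics/s9.png

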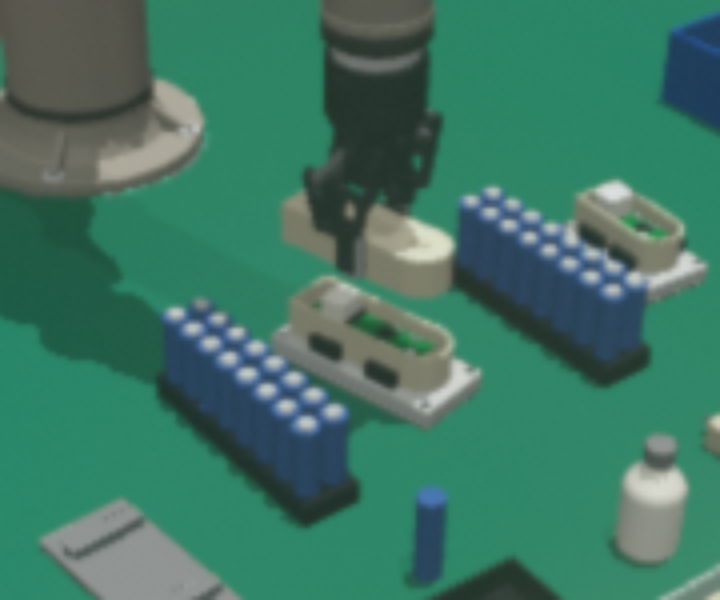

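The cover is level to 0.6° now. Next, a finer fit of its centre and yaw against the housing.

```bash
cat >> h.py <<'E'
def align(tag):
    p,d,K,T,W=load(tag);k=get_calibration("wrist");C=cloud(K,k["T_tool_cam"],d)
    m=(d>0)&(C[...,2]<-.0605)&(C[...,2]>-.0675)&(np.abs(C[...,1])<.028)&(C[...,0]>-.06)
    m=cv2.morphologyEx(m.astype(np.uint8),cv2.MORPH_OPEN,np.ones((3,3)))>0
    Q=C[m];print("x range",Q[:,0].min().round(4),Q[:,0].max().round(4))
    e=[]
    for x in np.arange(-.02,.04,.002):
        s=Q[np.abs(Q[:,0]-x)<.001]
        if len(s)>20: e.append((x,s[:,1].min(),s[:,1].max()))
    e=np.array(e);print("edge slopes",np.polyfit(e[:,0],e[:,1],1).round(4),np.polyfit(e[:,0],e[:,2],1).round(4))
    nose=Q[:,0].max();sl=(np.polyfit(e[:,0],e[:,1],1)+np.polyfit(e[:,0],e[:,2],1))/2
    ct=np.array([nose-.07,sl[1]+sl[0]*(nose-.07),-.0335])
    Tt=T@np.linalg.inv(k["T_tool_cam"]);c=Tt[:3,:3]@ct+Tt[:3,3]
    print("cover rim centre world",c.round(4),"yaw",round(np.arctan2(Tt[1,0],Tt[0,0])-sl[0],4))
E
python3 - <<'E'
from h import *
for t in("c6","c7","h5"): align(t)
# housing rim tidy fit from l5,l1
for t in("l1","l2","l5"):
    p,d,K,T,W=load(t);near=(np.abs(W[...,0]-.479)<.09)&(np.abs(W[...,1]+.013)<.05)
    fit(W,d,near,.012,.022,t+"block");
E
```

```text
x range -0.0291 0.0693
edge slopes [-0.0045 -0.0216] [0.0037 0.0248]
cover rim centre world [ 0.5872 -0.2904  0.0185] yaw 0.0345
x range -0.0289 0.0693
edge slopes [-0.0034 -0.0216] [0.0042 0.0248]
cover rim centre world [ 0.5866 -0.2901  0.1617] yaw 0.0336
x range -0.0293 0.0693
edge slopes [-0.0026 -0.0216] [0.0042 0.0248]
cover rim centre world [ 0.4808 -0.0193  0.1088] yaw 0.2366
l1block n 1777 zmed 0.0173 rect c [479.4 -13.2] size [160.2  69.9] yaw 0.238
l2block n 4098 zmed 0.0173 rect c [479.7 -12.6] size [158.8  70.1] yaw 0.232
l5block n 2251 zmed 0.0173 rect c [479.1 -12.8] size [158.7  70.1] yaw 0.232
```

The cover needs about −6.7 mm in tool y and 48 mm down; yaw matches to 0.1°. Smooth descent follows, with a check midway.

>>> apply_moves(increments=[40,0,-1.5,2,0,40,0,-2,4,0,40,0,-2,6,0,40,0,-1.2,6,0,40,0,0,5,0,40,0,0,3,0,40,0,0,2,0,40,0,0,0,0])

```text
t: 33.62
eef_pos: [0.4796, -0.0106, 0.0454]
tool_rot: [0.001, 0.993, 0.118, 0.001]
contact_force: [-0.1, -0.4, -0.9]
gripper_width: 0.532
```

```bash
python3 - <<'E'
from h import *
o,p,d=shot("h6");K,T=T_cw("wrist",o);coverpose(d,o,K,T);align("h6");st()
W=cloud(K,T,d)
near=(W[...,0]>.49)&(W[...,0]<.58)&(np.abs(W[...,1]+.0)<.07)
m=near&(d>0)&(W[...,2]>.013)&(W[...,2]<.022);q=W[m]
# block front edge in unit frame
c,s=np.cos(.2345),np.sin(.2345);x=(q[:,0]-.479)*c+(q[:,1]+.0128)*s;y=-(q[:,0]-.479)*s+(q[:,1]+.0128)*c
print("block x max",x.max().round(4),"y",y.min().round(4),y.max().round(4))
E
```

```text
33.62 pos [ 0.4796 -0.0106  0.0454] yaw 0.2375 z [ 0.002 -0.001 -1.   ] F [-0.1 -0.4 -0.9] 0.5316393540203598
cover: n 19991 toptool z -0.064 normal [0.01  0.001 1.   ] nose tip world [0.5475 0.004  0.1073] tool x of nose 0.0695 yaw in tool 0.0131 y at mid 0.0013 width 0.0461
x range -0.0292 0.0695
edge slopes [-0.0034 -0.0216] [0.0037 0.0248]
cover rim centre world [ 0.4794 -0.0122  0.0789] yaw 0.2373
33.67 [ 0.4797 -0.0106  0.0456] zx 0.0018 zy -0.0012 yaw 0.2373
block x max 0.0803 y -0.0352 0.0349
```

View pics/w_h6.png

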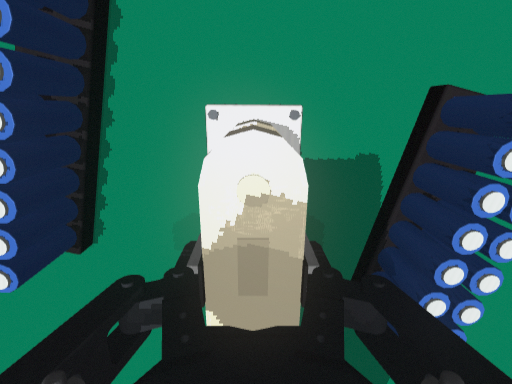

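Aligned within 0.7 mm. Final smooth descent of 19 mm, to about 10 mm above the rim.

>>> apply_moves(increments=[40,0,0.3,2,0.1,40,-0.2,0.3,4,0,40,0,0,5,0,40,0,0,4,0,40,0,0,2.5,0,40,0,0,1,0,40,0,0,0,0,40,0,0,0,0])

```text
t: 34.67
eef_pos: [0.4799, -0.0113, 0.0259]
tool_rot: [0.001, 0.993, 0.117, 0.001]
contact_force: [-0.3, -0.3, -0.8]
gripper_width: 0.532
```

```bash
python3 - <<'E'
from h import *
o,p,d=shot("h7");K,T=T_cw("wrist",o);coverpose(d,o,K,T);align("h7");st()
print(o["contact_force"],o["joint_vel"].round(4))
p,d=read_camera("scene");cv2.imwrite("pics/s10.png",cv2.resize(p[90:240,170:350],None,fx=4,fy=4,interpolation=cv2.INTER_CUBIC))
E
```

```text
34.67 pos [ 0.4799 -0.0113  0.0259] yaw 0.2354 z [ 0.002 -0.001 -1.   ] F [-0.3 -0.3 -0.8] 0.5317513450732403
cover: n 19976 toptool z -0.064 normal [0.009 0.001 1.   ] nose tip world [0.5478 0.0031 0.0873] tool x of nose 0.0695 yaw in tool 0.0135 y at mid 0.0012 width 0.046
x range -0.0294 0.0693
edge slopes [-0.0025 -0.0216] [0.0041 0.0248]
cover rim centre world [ 0.4796 -0.0131  0.0594] yaw 0.2346
34.73 [ 0.4799 -0.0114  0.026 ] zx 0.0023 zy -0.0012 yaw 0.2354
[-0.31285191 -0.32382416 -0.82857841] [-0.0005  0.0009 -0.001  -0.0007 -0.0011  0.001  -0.001 ]
```

View pics/s10.png

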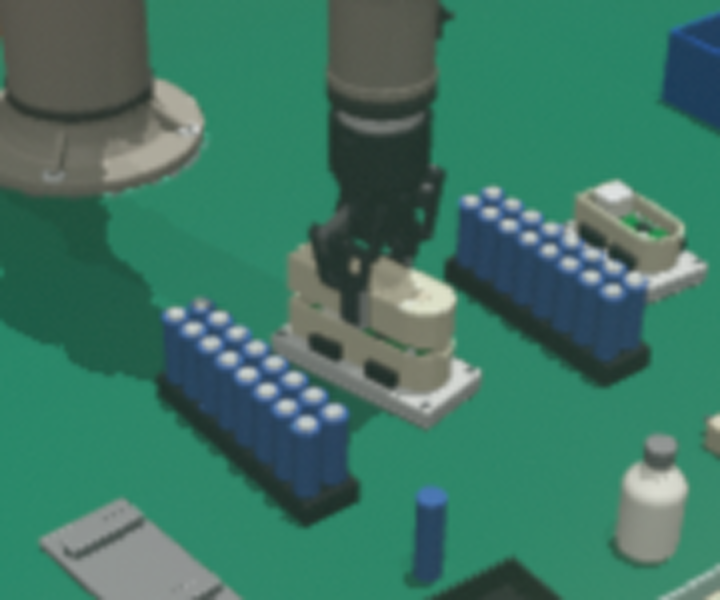

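View pics/w_h7.png

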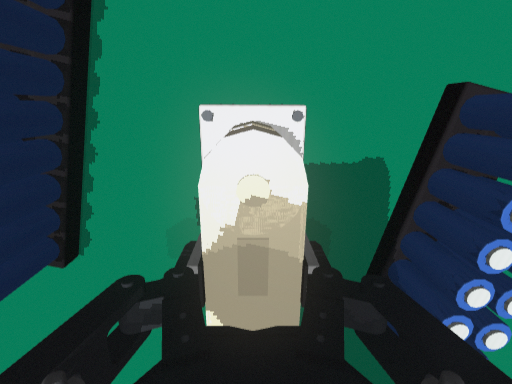

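The scene view shows the cover directly over the housing, nose over nose, with a clear gap; force is about 0 and the arm is at rest. Handing in.

```bash
python3 -c "
from h import *
st();print(hand_in())"
```

```text
34.77 [ 0.4799 -0.0114  0.026 ] zx 0.0023 zy -0.0012 yaw 0.2354
the job is handed in; nothing more can be done
None
```

I pressed the longer housing's plug home first. Then I picked up the ivory cover and carried it over rack A to that housing. I handed in at 34.8 s, still holding the cover over the housing.

**Last checks**
- **Plug:** its top measured 8.1 mm above the rim afterwards. Pressing met about 5 N of friction, then a hard stop, where the force peaked at about 48 N at the fingertips.
- **Alignment:** the cover was within about 0.7 mm of the housing's centre, with yaw matching within about 0.002 rad.
- **Height:** the cover's rim sat about 9–10 mm above the housing's rim.
- **Level and contact:** the cover was about 0.009 rad (0.5°) off level. The force on the tool was under 1 N and the scene view showed a clear gap.

**What disagreed or went wrong**
- **Finger length:** the real finger ends sat about 33 mm behind the stated TCP. Both cameras and the plug contact showed it, so I worked from the measured offset.
- **Tilt:** the first carry left the cover about 1.9° nose-down and my first attempts to fix it made that worse. I levelled it with vertical strokes above the housing. During the earlier sideways and forward strokes it also passed over rack A again, with its rim about 145 mm up.
- **Bystanders:** I saw nothing disturbed in the views taken, but I did not re-measure the other objects.

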